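# Set the angle plate in the saw fixture and lock it

### The job

Stand the L-shaped angle plate up on its foot on the bench and let go of it, then take it again another way and set it down gently in the nest of the green fixture, foot towards the slide bar and flat on the nest floor; do not drop it in. Then slide the bar's black grip across over the foot, all the way to its end stop, so the plate is locked in. Leave the other things on the bench alone.

Things in the scene. Friction and masses are not known exactly. Their poses are not given: they have to be found in the camera images.
- plate: bare aluminium L-shaped angle plate (sizes in mm), 0.3-0.6 kg, 56 wide along y, lying on its upright's back. Upright 95 long (x +-47.5), 24 thick (z 0 to 24), two dark slots. Foot x -47.5 to -33.5, reaching z 64; gusset in the inner corner, 13.5 out. Origin: middle of the back face. x: from sole to top edge (up once it stands); y across; z from back to toe (up at the start)
- sole (a point): centre of the plate's sole (underside of the foot, 64 x 56 mm), at (-47.5, 0, 32) mm in the plate's frame; axes as the plate
- toe (a point): middle of the sole's front edge (the foot's end away from the upright), at (-47.5, 0, 64) mm in the plate's frame
- fixture: green fixture fixed to the bench, base 96 (x) x 255 (y -180 to 75) x 12 mm; origin on the bench under the nest's middle. x from the upright's place to the toe's, y the slide's locking direction, z up. Two cheeks flank the upright's place (x -48 to -10): 64 apart, 14 thick, 80 above the bench, flared lips to 93: no room for fingers at the plate's sides
- nest (a point): centre of the nest floor, 12 mm above the bench, axes as the fixture; the sole's centre belongs here, toe to +x. In the fixture frame (mm): back stop face x -36 (34 above the bench), low front lip x 36 (18 above). The slide bar crosses the foot at x 12 to 26. The seated upright takes x -32 to -8, its top edge 107 above the bench
- slide (a joint): position of the locking slide in m, 0 = fully open, 0.10 = at its end stop (locked); moves along the fixture's +y with light friction. Starts open (0 to 0.02), clear of the nest
- slide_top (a point): top centre of the slide's black grip, 24 (x) x 20 (y) mm, top 93 above the bench, 52 above the bar; in the fixture frame at x 19, y -150 + joint value. Steel bar 14 wide, z 29 to 41, tip 92 ahead (+y) of the grip: y -58 when open, 42 when locked; it passes 3 above the seated foot. Stop blocks at y -177 to -169 and 44 to 62, 46 high
- tube_short: bystander: dark steel tube offcut standing on end, outer diameter 42, 60 tall; origin centre of underside (mm)
- tube_tall: bystander: dark steel tube offcut standing on end, outer diameter 60, 100 tall; origin centre of underside (mm)
- wrench: bystander: open-ended steel wrench lying flat, 180 long along its x, 8 thick; origin centre of underside (mm)
- hammer: bystander: hammer lying flat, 260 long along its x, head at +x, wooden handle, 60 wide head, 26 thick; origin middle of its length, underside (mm)
- oil: bystander: white plastic oil bottle standing, diameter 60, 160 tall; origin centre of underside (mm)
- offcut: bystander: square dark steel bar offcut lying, 120 x 30 x 30, long along its x; origin centre of underside (mm)
Mind the look-alikes: they are no part of the job. Of the things that look like the plate, take the one that is farthest to the robot's right at the start.

How it is judged:
By the outcome, as a careful person would: the job done as asked, in the order asked, and still so for the second after the job is handed in, with the robot touching nothing.
It also fails if it takes over 67 s, if anything falls off the work surface, if the arm or the gripper's body presses on something with over 40 N, if the wrist force passes 120 N, or if a joint passes its speed limit or range.

### The arm

A 6-joint arm with a two-finger parallel gripper is mounted at the origin on the work surface. World frame = base frame: x ahead of the robot, y to its left, z up, the work surface at z = 0. Lengths are in mm, angles in rad, forces in N, time in s.
With the tool pointing down it reaches from about 350 to 975 mm from the base axis. Payload 7.1 kg.
Tool frame: the origin (TCP) lies at the very end of the fingers, on their centre line; the grasp point (between the pads) lies tcp_to_grasp behind it (tcp_to_grasp is the distance from the TCP to the grasp point, in mm); z points along the fingers, x is the direction in which the jaws open and shut, and the axes are right-handed (so a half turn about z gives the same grasp; the last joint's range is limited). The gripper opens to 88 mm and grips with 3 to 60 N. Pads are 20 mm wide; open, the fingers measure 115 mm over their backs; the gripper's body (75 mm by 178 mm) begins 61 mm behind the grasp point.
Start: joints at [1.221, 0.423, 1.63, -0, 1.089, -0.019], TCP at [202.968, 591.108, 222.675] pointing down, gripper open.
Joint ranges: [-3, 3], [-0.9, 2.11], [0.09, 2.58], [-1.31, 4.45], [0.11, 2.69], [-2.54, 2.54]. Speed limits (rad/s): [2.39, 2.39, 3.01, 3.14, 3.14, 3.14].

### API

Orientations are given as a rotation vector (axis times angle).
In Python, from workcell import get_obs, get_image, close_job, recognise, mark_of, tcp_to_grasp gives the robot as it stands. The module is installed in compiled form; this text tells all that it offers.
- The arm moves only by the tool move_arm, never from a script. Its argument "motion" is a list of rows, each a list of 7 numbers: the shift along the world's x, y, z in mm, then the turn, a rotation vector about the world's x, y, z in rad, then the finger opening in mm, from 0 to 87.8. A call has 1 to 5 rows; each row is the pose to reach, as a shift and turn from the pose commanded when the call began; what a row does not reach only later rows make up. A row lasts 1/12 s, in which the tool goes at most 41.7 mm and 7.16 degrees, less where a joint would pass 70% of its speed; a pose out of reach is approached as far as the arm can. A call with a gripper value outside its range is refused whole. The fingers move at their own pace and stop on an object; the grip force is fixed at half the most. Time passes only in rows, so rows that repeat a pose let the fingers close. It gives the time, the measured TCP pose, the force and the opening at its end, in the units of the state.
- get_obs(): the state, without advancing time (a new reading comes with each control period).
- get_image(name): name is "scene" or "side" or "wrist"; returns a dict with "color" (400x640x3 uint8, red, green, blue), "mtx" (3x3 intrinsics, pixels), "camera_from_world" (4x4, takes a point from world to camera coordinates). Camera axes: x right, y up, looking along -z (the intrinsics and any distortion apply to the point x, -y, -z); pixel columns grow to the right and rows downward; lengths in mm; the calibration is good to about 2 mm. A picture is of the moment at which its call begins. There is no depth.
- close_job(): hands the job in, once; it reports no verdict.
Trained networks look in a picture, given as the dict that the camera call returned (one of the last four; its "shot" number tells which), for a name from the list of things; names that differ only in an ending like _2 or _b are one class to them, and where a whole thing is asked for, a point or a joint stands for the part that bears it (a point fixed in the world has none). Each returns a list of dicts, best first, with "p" (0 to 1); they miss things now and then, are a little off and sometimes report something else, mostly with a low value. They report only what shows in the picture. A call takes as long as a camera call. They do not tell look-alikes from the thing itself.
- recognise(picture, label): "bbox" ([centre column, centre row, width, height] in pixels, round what is visible of it).
- mark_of(picture, label): "location" ([row, column] in pixels: a listed point, or the origin of a listed thing).
The state is a dict: "t": time; "qpos": joint angles; "qvel": joint speeds; "joint_torque": joint torques, N m; "ee_pos": TCP position; "orientation": TCP orientation; "ft_force": force on the tool from outside, world axes, zero at the start; "moment": the same for the moment, N m; "width": finger opening in mm.
Only numpy, scipy, OpenCV 4.12 (cv2) and the standard library are available. Lean on these libraries where they do the work, as an engineer would, in place of code of your own. Each camera call takes 0.05 s, during which the arm holds its last target. There are 200 camera calls.

## Working session

There is one attempt and no reset: what is moved stays moved. The work goes in short steps, Python scripts to look and compute and a tool call to move; the robot and the scene stay as the last step left them, time stands still between calls to the robot, and variables do not carry over. Pictures are saved under pics/ and viewed, about 8 in all and at most 12, crops included, and the job is handed in when it is done.

Besides the shell and the picture viewer there is one more tool, called after "Emit:" as name([rows], argument=value, ...), one row to a line, values as JSON. move_arm: Moves the arm, as the interface text tells. Its arguments: {"type":"object","properties":{"motion":{"type":"array"}},"required":["motion"]}

```bash
mkdir -p pics; cat > h.py <<'E'
import numpy as np, cv2
from workcell import *
def ray(im,rc):
    K=np.array(im["mtx"]);T=np.array(im["camera_from_world"])
    p=np.linalg.inv(K)@[rc[1],rc[0],1]; d=T[:3,:3].T@np.array([p[0],-p[1],-p[2]])
    return -T[:3,:3].T@T[:3,3], d
def onz(im,rc,z):
    c,d=ray(im,rc); return c+d*(z-c[2])/d[2]
def proj(im,P):
    K=np.array(im["mtx"]);T=np.array(im["camera_from_world"])
    P=np.atleast_2d(P); q=P@T[:3,:3].T+T[:3,3]; q=q*[1,-1,-1]; u=q@K.T; return u[:,:2]/u[:,2:]
def save(im,n): cv2.imwrite(f"pics/{n}.png",cv2.cvtColor(im["color"],cv2.COLOR_RGB2BGR))
E
python3 - <<'E'
from h import *
np.set_printoptions(precision=1,suppress=True)
o=get_obs(); print({k:np.round(v,3) for k,v in o.items()}, tcp_to_grasp)
ims={n:get_image(n) for n in("scene","side")}
for n,im in ims.items():
    save(im,n+"0"); print(n, "cam",ray(im,(0,0))[0], [k for k in im])
    for l,z in(("plate",0),("sole",32),("toe",64),("nest",12),("slide_top",93),("fixture",0)):
        for r in mark_of(im,l)[:4]: print(l,round(r["p"],2),np.round(r["location"]),onz(im,r["location"],z))
c=np.vstack([ims["scene"]["color"],ims["side"]["color"]]); c=cv2.resize(c,None,fx=.75,fy=.75)
cv2.imwrite("pics/both.png",c[:,:,::-1])
E
```

```text
{'t': np.float64(0.0), 'qpos': array([ 1.2,  0.4,  1.6,  0. ,  1.1, -0. ]), 'qvel': array([ 0.,  0.,  0., -0.,  0.,  0.]), 'joint_torque': array([  0. , -54.5, -27.4,   0.1,   0. ,  -0. ]), 'ee_pos': array([202.8, 590.6, 221.9]), 'orientation': array([ 2.6,  1.8, -0. ]), 'ft_force': array([ 0.2, -0. , -0.3]), 'moment': array([-0.,  0.,  0.]), 'width': np.float64(87.588)} 18.700000000000003
scene cam [1230.7  123.8 1067.3] ['color', 'mtx', 'camera_from_world', 'shot']
plate 0.96 [179. 295.] [419.7 -39.    0. ]
plate 0.82 [240. 239.] [ 633.8 -153.3    0. ]
plate 0.81 [202. 186.] [ 531.  -323.7    0. ]
sole 0.83 [203. 171.] [ 560.3 -346.6   32. ]
sole 0.74 [219. 236.] [ 588.9 -165.9   32. ]
sole 0.67 [157. 219.] [ 390.2 -258.6   32. ]
sole 0.61 [169. 312.] [404.3   6.7  32. ]
toe 0.87 [151. 219.] [ 396.5 -252.6   64. ]
toe 0.84 [215. 234.] [ 599. -166.   64.]
toe 0.68 [201. 173.] [ 574.8 -330.2   64. ]
toe 0.65 [165. 310.] [415.7   2.6  64. ]
nest 0.66 [217. 382.] [528.6 208.7  12. ]
slide_top 0.61 [202. 324.] [553.1  57.2  93. ]
slide_top 0.52 [219. 382.] [589.4 200.8  93. ]
slide_top 0.33 [203. 186.] [ 595.1 -282.6   93. ]
fixture 0.78 [218. 381.] [525.8 206.4   0. ]
side cam [ 455.6 -850.7  825.9] ['color', 'mtx', 'camera_from_world', 'shot']
plate 0.97 [344. 327.] [ 526.7 -328.9   -0. ]
plate 0.83 [280. 356.] [ 627.1 -149.7    0. ]
plate 0.56 [257. 279.] [427.  -41.7   0. ]
sole 0.9 [314. 262.] [ 381.6 -253.2   32. ]
sole 0.89 [276. 344.] [ 593.7 -160.9   32. ]
sole 0.78 [339. 346.] [ 568.9 -341.8   32. ]
sole 0.66 [238. 270.] [407.6   4.3  32. ]
toe 0.88 [227. 271.] [412.7  15.3  64. ]
toe 0.78 [272. 342.] [ 585.  -175.4   64. ]
toe 0.75 [329. 347.] [ 568.8 -338.2   64. ]
toe 0.63 [308. 260.] [ 381.4 -261.7   64. ]
nest 0.58 [200. 310.] [536.7 190.4  12. ]
slide_top 0.73 [204. 322.] [563.   63.1  93. ]
fixture 0.78 [200. 306.] [525.8 212.1   0. ]
fixture 0.32 [330. 395.] [ 690.3 -311.1    0. ]
```

View pics/both.png

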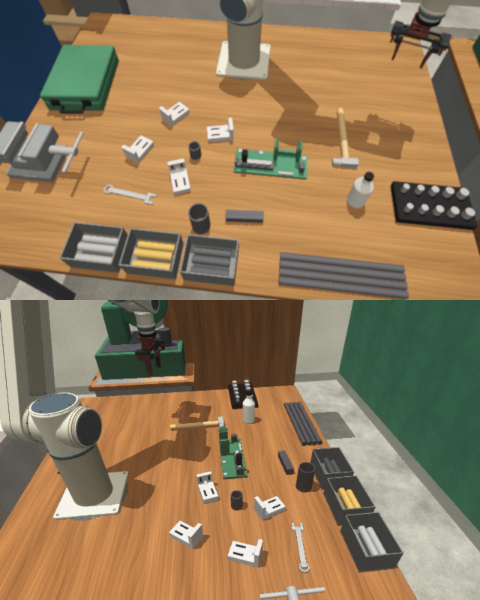

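The picture shows four L-shaped plates. The rightmost one (lowest y) is at about (527, -328), which is (186, 202) in the scene view. The green fixture is near (527, 208). Next I'll overlay model wireframes to refine both poses.

```bash
cat >> h.py <<'E'
def box(x0,x1,y0,y1,z0,z1):
    v=np.array([[x,y,z] for x in(x0,x1) for y in(y0,y1) for z in(z0,z1)],float)
    e=[(i,j) for i in range(8) for j in range(i+1,8) if bin(i^j).count("1")==1]; return v,e
PL=[box(-47.5,47.5,-28,28,0,24),box(-47.5,-33.5,-28,28,0,64)]
FX=[box(-48,48,-180,75,0,12),box(-48,-10,-46,-32,12,80),box(-48,-10,32,46,12,80),box(-48,48,44,62,12,46)]
def T(x,y,yaw):
    c,s=np.cos(yaw),np.sin(yaw); return lambda P:(np.array([[c,-s,0],[s,c,0],[0,0,1]])@np.atleast_2d(P).T).T+[x,y,0]
def wire(im,boxes,tf,img,s,off,col):
    for v,e in boxes:
        p=((proj(im,tf(v))-off+.5)*s).astype(int)
        for i,j in e: cv2.line(img,tuple(map(int,p[i])),tuple(map(int,p[j])),col,1,cv2.LINE_AA)
def crop(im,c,w,h,s):
    x,y=int(c[0]-w//2),int(c[1]-h//2); x=max(0,min(640-w,x)); y=max(0,min(400-h,y))
    return cv2.resize(im["color"][y:y+h,x:x+w],None,fx=s,fy=s,interpolation=cv2.INTER_CUBIC),np.array([x,y])
E
python3 - <<'E'
from h import *
ims=[get_image("scene"),get_image("side")]
rows=[]
tp=T(528,-326,np.radians(154)); tf=T(527,208,np.radians(3))
for im in ims:
    c,o=crop(im,proj(im,[528,-326,25])[0],80,60,5); wire(im,PL,tp,c,5,o,(255,0,0))
    d,o2=crop(im,proj(im,[527,160,25])[0],134,100,3); wire(im,FX,tf,d,3,o2,(255,0,0)); print(o,o2)
    rows.append(np.hstack([c,cv2.resize(d,(400,300))]))
cv2.imwrite("pics/fit.png",np.vstack(rows)[:,:,::-1])
E
```

```text
[143 165] [297 162]
[287 306] [240 153]
```

View pics/fit.png

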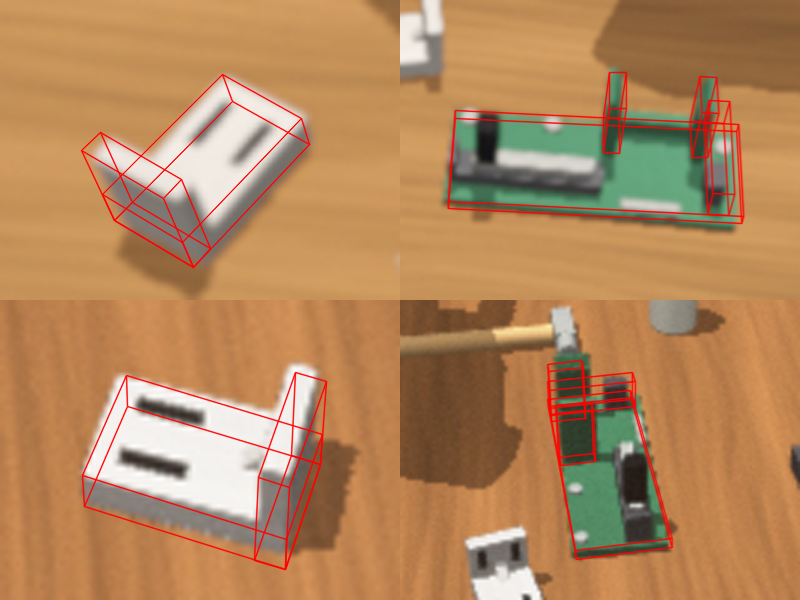

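The plate wireframe in both crops needs a small shift and slightly more yaw, and the fixture is a few pixels off. A silhouette fit should refine both.

```bash
cat >> h.py <<'E'
from scipy.optimize import minimize
from scipy.spatial import ConvexHull
def render(im,boxes,tf,s=4):
    m=np.zeros((400*s,640*s),np.uint8)
    for v,_ in boxes:
        p=((proj(im,tf(v))+.5)*s).astype(np.float32); cv2.fillConvexPoly(m,cv2.convexHull(p).astype(np.int32),1)
    return m
def segm(im,kind,c,r,s=4):
    hsv=cv2.cvtColor(cv2.GaussianBlur(im["color"],(3,3),0),cv2.COLOR_RGB2HSV)
    m=(hsv[...,1]<70)&(hsv[...,2]>70) if kind=="al" else (hsv[...,0]>45)&(hsv[...,0]<90)&(hsv[...,1]>70)
    w=np.zeros_like(m,np.uint8); cv2.circle(w,tuple(int(a) for a in c),r,1,-1); m=(m&(w>0)).astype(np.uint8)
    m=cv2.morphologyEx(m,cv2.MORPH_CLOSE,np.ones((5,5)))
    cs,_=cv2.findContours(m,cv2.RETR_EXTERNAL,cv2.CHAIN_APPROX_NONE); b=max(cs,key=cv2.contourArea)
    o=np.zeros_like(m); cv2.drawContours(o,[b],-1,1,-1)
    return (cv2.resize(o.astype(np.float32),None,fx=s,fy=s,interpolation=cv2.INTER_LINEAR)>.5).astype(np.uint8)
def fit(ims,boxes,x0,masks):
    def f(p):
        t=T(p[0],p[1],p[2]/50); l=0
        for im,m in zip(ims,masks): r=render(im,boxes,t); l+=1-(r&m).sum()/(r|m).sum()
        return l
    best=min((minimize(f,x0+d,method="Nelder-Mead",options=dict(initial_simplex=np.array(x0)+d+np.vstack([np.zeros(3),np.eye(3)*6]),xatol=.1,fatol=1e-4,maxiter=150)) for d in(np.zeros(3),np.array([4,-4,3.]))),key=lambda r:r.fun)
    return best.x,best.fun
E
python3 - <<'E'
from h import *
ims=[get_image("scene"),get_image("side")]
tile=[[],[]]
for k,(b,kind,x0,r,ctr,w,s) in enumerate([(PL,"al",[528,-326,2.69*50],40,[528,-326,25],80,5),(FX,"green",[527,208,2.5],75,[527,160,25],134,3)]):
    ms=[segm(i,kind,proj(i,ctr)[0],r) for i in ims]
    for sub in([0,1],[0],[1]):
        x,f=fit([ims[i] for i in sub],b,np.array(x0,float),[ms[i] for i in sub]); print(kind,sub,np.round(x[:2],1),round(np.degrees(x[2]/50),2),round(f,3))
        if len(sub)==2: X=x
    for j,im in enumerate(ims):
        c,o=crop(im,proj(im,ctr)[0],w,w*3//4,s); wire(im,b,T(X[0],X[1],X[2]/50),c,s,o,(255,0,0)); tile[j].append(cv2.resize(c,(400,300)))
cv2.imwrite("pics/fit2.png",np.vstack([np.hstack(t) for t in tile])[:,:,::-1])
E
```

```text
al [0, 1] [ 526.2 -321.4] 158.49 0.146
al [0] [ 526.1 -323.3] 158.02 0.069
al [1] [ 526.7 -320.8] 159.32 0.068
green [0, 1] [529.8 207.7] 0.89 0.796
green [0] [529.2 205.6] 0.77 0.408
green [1] [533.9 211.9] -0.76 0.371
```

View pics/fit2.png

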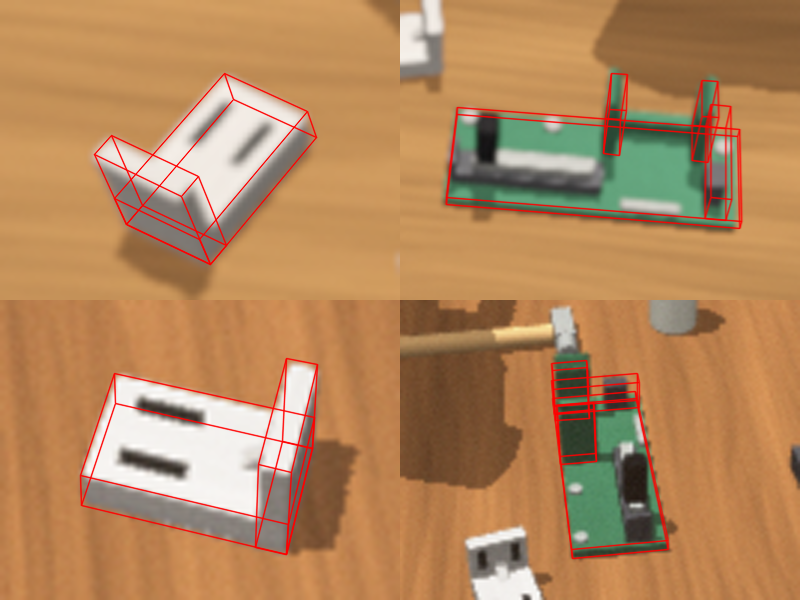

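The plate fit is consistent between views: (526, -322), yaw 158.5°. The fixture is at about (529, 206), and I'll refine it later from closer. Moving towards the plate now.

Emit:
move_arm([
  [150,-143,20,0,0,0,87],
  [150,-143,20,0,0,0,87],
  [150,-143,20,0,0,0,87],
  [150,-143,20,0,0,0,87],
  [150,-143,20,0,0,0,87],
])

```text
t: 1.32
ee_pos: [354.0, 446.7, 243.0]
orientation: [-2.556, -1.826, -0.001]
ft_force: [1.0, 1.1, 0.2]
width: 87.0
```

Emit:
move_arm([
  [150,-143,20,0,0,0,87],
  [150,-143,20,0,0,0,87],
  [150,-143,20,0,0,0,87],
  [150,-143,20,0,0,0,87],
  [150,-143,20,0,0,0,87],
])

```text
t: 1.73
ee_pos: [504.2, 303.4, 263.1]
orientation: [2.557, 1.825, 0.001]
ft_force: [0.6, 1.3, 0.4]
width: 86.9
```

Emit:
move_arm([
  [35,-205,0,0,0,0,87],
  [35,-205,0,0,0,0,87],
  [35,-205,0,0,0,0,87],
  [35,-205,0,0,0,0,87],
  [35,-205,0,0,0,0,87],
])

```text
t: 2.15
ee_pos: [538.0, 98.1, 262.8]
orientation: [2.557, 1.825, 0.0]
ft_force: [1.3, -0.5, -0.9]
width: 86.9
```

Emit:
move_arm([
  [-35,-205,0,0,0,-0.04,87],
  [-35,-205,0,0,0,-0.04,87],
  [-35,-205,0,0,0,-0.04,87],
  [-35,-205,0,0,0,-0.04,87],
  [-35,-205,0,0,0,-0.04,87],
])

```text
t: 2.57
ee_pos: [502.3, -106.8, 262.9]
orientation: [2.592, 1.774, 0.001]
ft_force: [0.7, -0.2, -0.4]
width: 86.9
```

Emit:
move_arm([
  [-29,-195,-60,-0.19,-0.487,0,87],
  [-29,-195,-60,-0.19,-0.487,0,87],
  [-29,-195,-60,-0.19,-0.487,0,87],
  [-29,-195,-60,-0.19,-0.487,0,87],
  [-29,-195,-60,-0.19,-0.487,0,87],
])

```text
t: 2.98
ee_pos: [477.8, -270.9, 209.9]
orientation: [2.23, 1.529, 0.398]
ft_force: [0.5, -0.3, -0.2]
width: 87.3
```

```bash
python3 - <<'E'
from h import *
from scipy.spatial.transform import Rotation as R
o=get_obs(); print(o["ee_pos"],o["qpos"].round(3)); print(R.from_rotvec(o["orientation"]).as_matrix().round(3))
im=get_image("wrist"); c=im["color"].copy(); wire(im,PL,T(526,-322,np.radians(158.5)),c,1,np.zeros(2),(255,0,0)); cv2.imwrite("pics/w1.png",c[:,:,::-1])
E
```

```text
[ 477.80301632 -270.87444241  209.88769232] [-0.604  0.176  2.139  0.342  0.358 -2.099]
[[ 0.359  0.817  0.45 ]
 [ 0.933 -0.318 -0.168]
 [ 0.006  0.481 -0.877]]
```

View pics/w1.png

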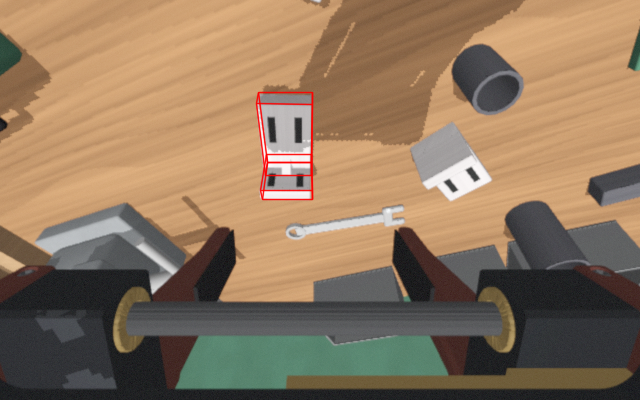

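The wrist view shows the plate at (285, 145), and the overlay matches. Continuing to the pre-grasp pose, then descending along the tool axis.

Emit:
move_arm([
  [-3,-33,-115,0,0,0,87],
  [-3,-33,-115,0,0,0,87],
  [-3,-33,-115,0,0,0,87],
  [-3,-33,-115,0,0,0,87],
  [-3,-33,-115,0,0,0,87],
])

```text
t: 3.45
ee_pos: [484.6, -300.2, 104.9]
orientation: [2.251, 1.54, 0.365]
ft_force: [-1.3, 0.4, 0.3]
width: 86.7
```

```bash
python3 - <<'E'
from h import *
from scipy.spatial.transform import Rotation as R
o=get_obs(); print(o["ee_pos"],o["qpos"].round(3)); print(R.from_rotvec(o["orientation"]).as_matrix().round(3))
E
```

```text
[ 484.59613647 -300.15518076  104.94886406] [-0.639  0.416  2.138  0.737  0.174 -2.541]
[[ 0.363  0.831  0.422]
 [ 0.932 -0.322 -0.168]
 [-0.004  0.454 -0.891]]
```

```bash
cat > kin.py <<'E'
import numpy as np
from scipy.spatial.transform import Rotation as R
from scipy.optimize import least_squares
def fk(q,p):
    a1,h,L1,e,L2,Lt=p[:6]
    A=R.from_euler("z",q[0])*R.from_euler("y",q[1]); pos=np.array([0,0,h])+R.from_euler("z",q[0]).apply([a1,0,0])+A.apply([0,0,L1])
    A=A*R.from_euler("y",q[2]); w=pos+A.apply([e,0,L2]); A=A*R.from_euler("z",q[3])*R.from_euler("y",q[4])
    t=w+A.apply([0,0,Lt]); A=A*R.from_euler("z",q[5]); return t,A,w
obs=[([1.221,.423,1.63,0,1.089,-.019],[202.9,590.9,222.3]),([-0.604,0.176,2.139,0.342,0.358,-2.099],[477.8,-270.9,209.9]),([-0.639,0.416,2.138,0.737,0.174,-2.541],[484.6,-300.2,104.9])]
p0=[0,300,400,0,400,250]
s=least_squares(lambda p:np.r_[np.concatenate([fk(q,p)[0]-t for q,t in obs]),.02*(p-p0)],p0); P=s.x
lo=np.array([-3,-.9,.09,-1.31,.11,-2.54]);hi=np.array([3,2.11,2.58,4.45,2.69,2.54])
def ik(pos,Rt,q0):
    def f(q):
        t,A,_=fk(q,P); return np.r_[(t-pos)/100,(A.inv()*Rt).as_rotvec()]
    r=least_squares(f,np.clip(q0,lo+.01,hi-.01),bounds=(lo,hi)); return r.x,np.linalg.norm(r.fun),fk(r.x,P)[2]
E
python3 - <<'E'
from kin import *
np.set_printoptions(precision=2,suppress=True)
print("P",P,"res",s.fun[:9])
for q,_ in obs: print(fk(q,P)[1].as_matrix()[:,0],fk(q,P)[1].as_matrix()[:,2])
R0=R.from_matrix(np.c_[[.3665,.93,0],[.93,-.3665,0],[0,0,-1.]]); y0=np.array([-.3665,-.93,0])
c=np.array([518.6,-319.1])
for flip in(0,1):
  for a in(0,10,15,20,25):
    for tag,b,z in(("grasp",a,8),("stand",a-90,None)):
        Rt=R.from_rotvec(y0*np.radians(b))*R0*R.from_euler("z",np.pi*flip); tz=Rt.as_matrix()[:,2]
        if tag=="stand": pos=np.array([*c,62])+tz*8
        else: pos=np.array([*c,15])+tz*8
        best=min((ik(pos,Rt,q0) for q0 in([-.6,.5,2,0,.5,-1.7],[-.6,.8,1.6,0,1.5,1.4],[-.6,.5,1.5,0,2.3,-1.7])),key=lambda r:r[1])
        print(flip,a,tag,best[0],"err",round(best[1],3),"wrist z",round(best[2][2]),"elbow..")
E
```

```text
P [-59.22 382.8  628.53 115.02 540.22 383.62] res [10.92 -4.76 -2.4  -0.45 -3.71  4.64 -2.82 -2.15 -2.27]
[-0.32 -0.95  0.  ] [-0. -0. -1.]
[-0.36 -0.93 -0.01] [ 0.45 -0.17 -0.88]
[-0.36 -0.93  0.  ] [ 0.42 -0.17 -0.89]
0 0 grasp [-0.55  0.68  1.74 -0.    0.73  1.39] err 0.0 wrist z 391 elbow..
0 0 stand [-0.48  1.5   0.59 -0.22  2.62  1.38] err 0.0 wrist z 62 elbow..
0 10 grasp [-0.57  0.64  1.86  0.08  0.47  1.31] err 0.0 wrist z 385 elbow..
0 10 stand [-0.49  1.4   0.68 -0.17  2.45  1.42] err 0.0 wrist z 127 elbow..
0 15 grasp [-0.58  0.63  1.93  0.16  0.33  1.21] err 0.0 wrist z 378 elbow..
0 15 stand [-0.49  1.34  0.74 -0.15  2.36  1.43] err 0.0 wrist z 159 elbow..
0 20 grasp [-0.6   0.63  1.99  0.38  0.2   0.99] err 0.0 wrist z 368 elbow..
0 20 stand [-0.49  1.29  0.8  -0.14  2.27  1.44] err 0.0 wrist z 191 elbow..
0 25 grasp [-0.61  0.63  2.04  1.17  0.11  0.19] err 0.001 wrist z 356 elbow..
0 25 stand [-0.49  1.24  0.86 -0.12  2.18  1.45] err 0.0 wrist z 221 elbow..
1 0 grasp [-0.55  0.68  1.74  0.    0.73 -1.75] err 0.0 wrist z 391 elbow..
1 0 stand [-0.48  1.5   0.59 -0.22  2.62 -1.76] err 0.0 wrist z 62 elbow..
1 10 grasp [-0.57  0.64  1.86  0.08  0.47 -1.83] err 0.0 wrist z 385 elbow..
1 10 stand [-0.49  1.4   0.68 -0.17  2.45 -1.72] err 0.0 wrist z 127 elbow..
1 15 grasp [-0.58  0.63  1.93  0.16  0.33 -1.93] err 0.0 wrist z 378 elbow..
1 15 stand [-0.49  1.34  0.74 -0.15  2.36 -1.71] err 0.0 wrist z 159 elbow..
1 20 grasp [-0.6   0.63  1.99  0.38  0.2  -2.16] err 0.0 wrist z 368 elbow..
1 20 stand [-0.49  1.29  0.8  -0.14  2.27 -1.7 ] err 0.0 wrist z 191 elbow..
1 25 grasp [-0.6   0.63  2.03  0.77  0.11 -2.54] err 0.027 wrist z 359 elbow..
1 25 stand [-0.49  1.24  0.86 -0.12  2.18 -1.69] err 0.0 wrist z 221 elbow..
```

Emit:
move_arm([
  [11,-10,0,0.075,0.185,0,87],
  [11,-10,0,0.075,0.185,0,87],
  [11,-10,0,0.075,0.185,0,87],
  [11,-10,0,0.075,0.185,0,87],
  [11,-10,0,0.075,0.185,0,87],
])

```text
t: 3.87
ee_pos: [498.3, -311.9, 110.0]
orientation: [2.392, 1.639, 0.224]
ft_force: [-0.1, 0.4, 0.1]
width: 87.0
```

```bash
python3 - <<'E'
from h import *
from scipy.spatial.transform import Rotation as R
o=get_obs(); print(o["ee_pos"],o["qpos"].round(3)); M=R.from_rotvec(o["orientation"]).as_matrix(); print(M.round(3), np.degrees(np.arctan2(M[1,0],M[0,0])))
E
```

```text
[ 498.32021447 -311.92305518  110.02432787] [-0.612  0.44   1.976  0.139  0.456 -1.93 ]
[[ 0.361  0.897  0.255]
 [ 0.932 -0.346 -0.105]
 [-0.005  0.276 -0.961]] 68.81130226271833
```

Emit:
move_arm([
  [12,-4,-46,0,0,0,87],
  [18,-6,-76,0,0,0,87],
  [22,-8,-95,0,0,0,87],
  [22,-8,-95,0,0,0,87],
  [22,-8,-95,0,0,0,87],
])

```text
t: 4.28
ee_pos: [517.3, -317.7, 11.9]
orientation: [2.399, 1.64, 0.224]
ft_force: [0.2, 0.1, 0.3]
width: 86.8
```

Emit:
move_arm([
  [2,-2,-5,0,0,0,87],
  [2,-2,-5,0,0,0,87],
  [2,-2,-5,0,0,0,40],
  [2,-2,-5,0,0,0,40],
  [2,-2,-5,0,0,0,40],
])

```text
t: 4.7
ee_pos: [520.1, -320.7, 7.7]
orientation: [2.399, 1.636, 0.225]
ft_force: [-1.1, 0.9, 0.4]
width: 70.3
```

Emit:
move_arm([
  [0,0,0,0,0,0,40],
  [0,0,0,0,0,0,40],
  [0,0,0,0,0,0,40],
  [0,0,0,0,0,0,40],
  [0,0,0,0,0,0,40],
])

```text
t: 5.12
ee_pos: [519.9, -320.3, 7.0]
orientation: [2.4, 1.637, 0.225]
ft_force: [-2.0, 2.2, 5.4]
width: 56.0
```

Emit:
move_arm([
  [0,0,30,0,0,0,40],
  [0,0,60,0,0,0,40],
  [0,0,90,0,0,0,40],
  [0,0,110,0,0,0,40],
  [0,0,110,0,0,0,40],
])

```text
t: 5.53
ee_pos: [521.7, -321.8, 120.6]
orientation: [2.395, 1.634, 0.228]
ft_force: [1.1, 0.2, -3.0]
width: 55.9
```

Emit:
move_arm([
  [0,0,0,0.192,0.487,0,40],
  [0,0,0,0.192,0.487,0,40],
  [0,0,0,0.192,0.487,0,40],
  [0,0,0,0.192,0.487,0,40],
  [0,0,0,0.192,0.487,0,40],
])

```text
t: 5.95
ee_pos: [521.4, -320.8, 114.3]
orientation: [-2.415, -1.649, 0.211]
ft_force: [-0.5, -1.2, -3.0]
width: 55.8
```

Emit:
move_arm([
  [0,0,0,0.192,0.487,0,40],
  [0,0,0,0.192,0.487,0,40],
  [0,0,0,0.192,0.487,0,40],
  [0,0,0,0.192,0.487,0,40],
  [0,0,0,0.192,0.487,0,40],
])

```text
t: 6.37
ee_pos: [519.4, -319.5, 110.5]
orientation: [-2.01, -1.374, 0.564]
ft_force: [-1.8, 1.2, -4.5]
width: 55.8
```

Emit:
move_arm([
  [0,0,0,0.192,0.487,0,40],
  [0,0,0,0.192,0.487,0,40],
  [0,0,0,0.192,0.487,0,40],
  [0,0,0,0.192,0.487,0,40],
  [0,0,0,0.192,0.487,0,40],
])

```text
t: 6.78
ee_pos: [517.7, -318.9, 108.7]
orientation: [-1.581, -1.082, 0.825]
ft_force: [-0.2, -0.1, -6.2]
width: 55.4
```

```bash
python3 - <<'E'
from h import *
from scipy.spatial.transform import Rotation as R
o=get_obs(); print(o["t"],o["ee_pos"],o["qpos"].round(3),o["width"],o["ft_force"]); M=R.from_rotvec(o["orientation"]).as_matrix(); print(M.round(3))
G=R.from_rotvec([2.4,1.637,.225]); print(np.degrees((R.from_matrix(M)*G.inv()).as_rotvec()))
ims=[get_image("scene"),get_image("side")]
cv2.imwrite("pics/stand.png",np.hstack([crop(i,proj(i,[530,-325,110])[0],100,100,4)[0] for i in ims])[:,:,::-1])
E
```

```text
6.7833 [ 517.66965253 -318.9288668   108.68117938] [-0.507  1.22   0.894 -0.176  2.327 -1.731] 55.41389266389045 [-0.2342084  -0.11558023 -6.18143106]
[[ 0.365  0.242 -0.899]
 [ 0.931 -0.091  0.353]
 [ 0.004 -0.966 -0.259]]
[33.3556223  84.41745302  0.13461538]
```

View pics/stand.png

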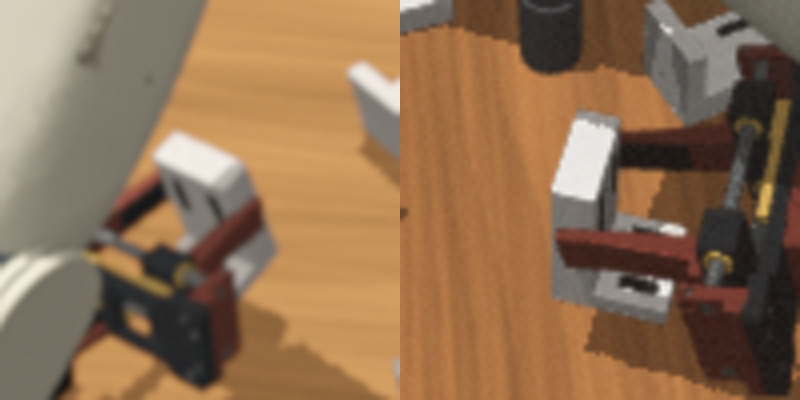

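Both views show the plate held upright with the foot at the bottom, and the net rotation is 90.8°. Lowering it to the bench.

Emit:
move_arm([
  [0,0,-20,0,0,0,40],
  [0,0,-35,0,0,0,40],
  [0,0,-46,0,0,0,40],
  [0,0,-49,0,0,0,40],
  [0,0,-49,0,0,0,40],
])

```text
t: 7.3
ee_pos: [519.5, -320.3, 67.3]
orientation: [-1.594, -1.088, 0.821]
ft_force: [0.2, -0.5, -3.0]
width: 55.7
```

Emit:
move_arm([
  [0,0,-1,0,0,0,40],
  [0,0,-2,0,0,0,40],
  [0,0,-3,0,0,0,40],
  [0,0,-3,0,0,0,40],
  [0,0,-3,0,0,0,40],
])

```text
t: 7.72
ee_pos: [520.0, -320.5, 65.1]
orientation: [-1.594, -1.088, 0.821]
ft_force: [0.9, 0.9, -3.3]
width: 55.8
```

Emit:
move_arm([
  [0,0,-4,0,0,0,40],
  [0,0,-7,0,0,0,40],
  [0,0,-8,0,0,0,40],
  [0,0,-9,0,0,0,40],
  [0,0,-9,0,0,0,40],
])

```text
t: 8.13
ee_pos: [519.7, -320.4, 56.4]
orientation: [-1.592, -1.087, 0.822]
ft_force: [-2.6, 0.9, 1.6]
width: 55.5
```

Emit:
move_arm([
  [0,0,-1,0,0,0,40],
  [0,0,-1,0,0,0,40],
  [0,0,-2,0,0,0,40],
  [0,0,-2,0,0,0,40],
  [0,0,-2,0,0,0,40],
])

```text
t: 8.55
ee_pos: [519.7, -320.4, 56.3]
orientation: [-1.591, -1.085, 0.822]
ft_force: [-4.5, 0.5, 10.3]
width: 55.6
```

Contact with the bench shows as +13 N on the wrist. Opening, then straight up and clear.

Emit:
move_arm([
  [0,0,1,0,0,0,87],
  [0,0,1,0,0,0,87],
  [0,0,1,0,0,0,87],
  [0,0,1,0,0,0,87],
  [0,0,1,0,0,0,87],
])

```text
t: 8.97
ee_pos: [519.8, -320.3, 54.4]
orientation: [-1.594, -1.088, 0.821]
ft_force: [-0.2, -1.5, -0.3]
width: 84.8
```

Emit:
move_arm([
  [0,0,0,0,0,0,87],
  [0,0,10,0,0,0,87],
  [0,0,30,0,0,0,87],
  [0,0,60,0,0,0,87],
  [0,0,90,0,0,0,87],
])

```text
t: 9.38
ee_pos: [519.4, -320.1, 145.5]
orientation: [-1.592, -1.087, 0.822]
ft_force: [-0.5, 0.9, -0.1]
width: 86.7
```

Emit:
move_arm([
  [0,0,35,0,0,0,87],
  [0,0,70,0,0,0,87],
  [0,0,90,-0.036,-0.091,0,87],
  [0,0,100,-0.08,-0.2,0,87],
  [0,0,100,-0.128,-0.324,0,87],
])

```text
t: 9.8
ee_pos: [521.1, -320.9, 247.5]
orientation: [-1.882, -1.283, 0.656]
ft_force: [-0.3, -0.0, 0.5]
width: 87.1
```

Emit:
move_arm([
  [0,0,0,-0.212,-0.538,0,87],
  [0,0,0,-0.212,-0.538,0,87],
  [0,0,0,-0.212,-0.538,0,87],
  [0,0,0,-0.212,-0.538,0,87],
  [0,0,0,-0.212,-0.538,0,87],
])

```text
t: 10.22
ee_pos: [519.8, -320.5, 247.5]
orientation: [-2.333, -1.591, 0.297]
ft_force: [0.1, -1.3, 0.4]
width: 86.9
```

Emit:
move_arm([
  [0,0,0,-0.14,-0.355,0,87],
  [0,0,0,-0.14,-0.355,0,87],
  [0,0,0,-0.14,-0.355,0,87],
  [0,0,0,-0.14,-0.355,0,87],
  [0,0,0,-0.14,-0.355,0,87],
])

```text
t: 10.63
ee_pos: [518.4, -319.9, 246.2]
orientation: [2.593, 1.767, 0.002]
ft_force: [1.1, 0.0, 0.1]
width: 86.6
```

Emit:
move_arm([
  [0,0,0,0,0,-0.6,87],
  [0,0,0,0,0,-0.6,87],
  [0,0,0,0,0,-0.6,87],
  [0,0,0,0,0,-0.6,87],
  [0,0,0,0,0,-0.6,87],
])

```text
t: 11.05
ee_pos: [521.0, -320.9, 244.8]
orientation: [3.002, 0.914, -0.002]
ft_force: [-0.4, 0.3, 0.6]
width: 87.1
```

Emit:
move_arm([
  [0,0,0,0,0,-0.6,87],
  [0,0,0,0,0,-0.6,87],
  [0,0,0,0,0,-0.6,87],
  [0,0,0,0,0,-0.6,87],
  [0,0,0,0,0,-0.6,87],
])

```text
t: 11.47
ee_pos: [521.0, -320.9, 244.7]
orientation: [3.138, -0.014, -0.006]
ft_force: [0.2, 0.1, -0.6]
width: 86.9
```

Emit:
move_arm([
  [0,0,0,0,0,-0.37,87],
  [0,0,0,0,0,-0.37,87],
  [0,0,0,0,0,-0.37,87],
  [0,0,0,0,0,-0.37,87],
  [0,0,0,0,0,-0.37,87],
])

```text
t: 11.88
ee_pos: [520.7, -320.8, 244.6]
orientation: [3.084, -0.576, -0.006]
ft_force: [0.9, 0.1, -0.1]
width: 87.2
```

```bash
cat >> h.py <<'E'
def Ts(x,y,yaw):
    "standing plate: sole centre x,y; yaw of toe direction (plate z)"
    c,s=np.cos(yaw),np.sin(yaw); Rm=np.array([[0,s,c],[0,-c,s],[1,0,0.]]); return lambda P:(np.atleast_2d(P)-[-47.5,0,32])@Rm.T+[x,y,0]
E
python3 - <<'E'
from h import *
from scipy.spatial.transform import Rotation as R
o=get_obs(); print(o["t"],o["ee_pos"],o["qpos"].round(3),o["width"],o["ft_force"]); M=R.from_rotvec(o["orientation"]).as_matrix(); print(M.round(3),np.degrees(np.arctan2(M[1,0],M[0,0])))
ims=[get_image("scene"),get_image("side"),get_image("wrist")]
# upright back at TCP-7*toe dir; sole centre = back+32
x,y=np.array([519.7,-320.4])+25*np.array([.93,-.3665]); print(x,y)
t=Ts(x,y,np.radians(-21.5)); out=[]
for i,(w,s) in zip(ims,((90,3),(90,3),(240,1.125))):
    c,of=crop(i,proj(i,[x,y,60])[0],w,w,1); c=cv2.resize(c,(400,400),interpolation=cv2.INTER_CUBIC); k=c.copy(); wire(i,PL,t,k,400/w,of,(255,0,0)); out.append(k)
cv2.imwrite("pics/st2.png",cv2.resize(np.hstack(out),(798,266))[:,:,::-1])
E
```

```text
11.8833 [ 520.71864948 -320.79212922  244.6010305 ] [-0.569  0.381  1.641 -0.006  1.122 -0.197] 87.16342097329117 [ 0.94928393  0.11061467 -0.0695976 ]
[[ 0.933 -0.361 -0.004]
 [-0.361 -0.933 -0.004]
 [-0.003  0.005 -1.   ]] -21.155969968396445
542.95 -329.5625
```

View pics/st2.png

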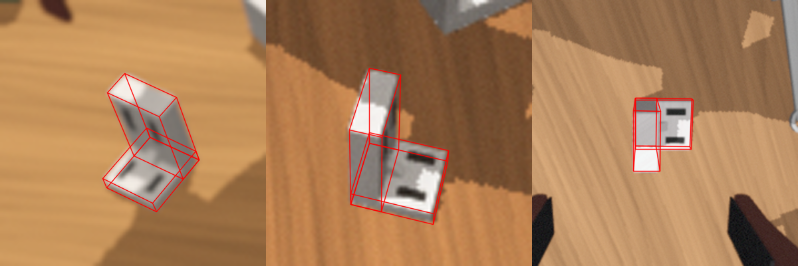

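The overlay sits exactly on the free-standing plate in all three views, with the sole centre at (543, -329.6) and the toe towards -21.5°. Next is the top regrasp across the thickness.

Emit:
move_arm([
  [3,-1,-40,0,0,0,60],
  [3,-1,-80,0,0,0,60],
  [3,-1,-110,0,0,0,60],
  [3,-1,-128,0,0,0,60],
  [3,-1,-130,0,0,0,60],
])

```text
t: 12.45
ee_pos: [520.6, -319.9, 110.7]
orientation: [3.086, -0.58, -0.014]
ft_force: [-0.9, 1.0, 0.3]
width: 60.6
```

Emit:
move_arm([
  [0,0,-20,0,0,0,60],
  [0,0,-40,0,0,0,60],
  [0,0,-54,0,0,0,60],
  [0,0,-60,0,0,0,60],
  [0,0,-60,0,0,0,60],
])

```text
t: 12.87
ee_pos: [522.5, -321.2, 54.0]
orientation: [3.083, -0.581, -0.005]
ft_force: [0.2, 0.3, 0.2]
width: 60.2
```

Emit:
move_arm([
  [0,0,0,0,0,0,40],
  [0,0,0,0,0,0,40],
  [0,0,0,0,0,0,30],
  [0,0,0,0,0,0,30],
  [0,0,0,0,0,0,30],
])

```text
t: 13.28
ee_pos: [523.2, -321.6, 55.4]
orientation: [3.082, -0.582, -0.001]
ft_force: [-0.7, -0.1, -0.5]
width: 31.7
```

Emit:
move_arm([
  [0,0,0,0,0,0,10],
  [0,0,0,0,0,0,10],
  [0,0,0,0,0,0,10],
  [0,0,0,0,0,0,10],
  [0,0,0,0,0,0,10],
])

```text
t: 13.7
ee_pos: [523.1, -321.6, 55.1]
orientation: [3.082, -0.582, -0.002]
ft_force: [-0.5, -0.5, 4.4]
width: 23.8
```

Emit:
move_arm([
  [0,0,5,0,0,0,10],
  [0,0,20,0,0,0,10],
  [0,0,50,0,0,0,10],
  [0,0,90,0,0,0,10],
  [0,0,130,0,0,0,10],
])

```text
t: 14.12
ee_pos: [521.2, -320.4, 184.4]
orientation: [3.084, -0.582, -0.01]
ft_force: [0.7, 0.3, -2.5]
width: 24.1
```

Emit:
move_arm([
  [-5,190,30,0,0,0.3,10],
  [-5,190,30,0,0,0.3,10],
  [-5,190,30,0,0,0.3,10],
  [-5,190,30,0,0,0.3,10],
  [-5,190,30,0,0,0.3,10],
])

```text
t: 14.53
ee_pos: [516.3, -128.1, 214.8]
orientation: [3.136, -0.113, -0.005]
ft_force: [0.4, -0.6, -4.2]
width: 24.1
```

Emit:
move_arm([
  [-5,160,15,0,0,0.09,10],
  [-5,160,15,0,0,0.09,10],
  [-5,160,15,0,0,0.09,10],
  [-5,160,15,0,0,0.09,10],
  [-5,160,15,0,0,0.09,10],
])

```text
t: 14.95
ee_pos: [511.8, 33.8, 230.0]
orientation: [3.138, 0.033, -0.003]
ft_force: [-0.4, -0.5, -3.3]
width: 24.2
```

```bash
python3 - <<'E'
from h import *
from scipy.spatial.transform import Rotation as R
o=get_obs(); print(o["t"],o["ee_pos"],o["qpos"].round(3),o["width"],o["ft_force"]); M=R.from_rotvec(o["orientation"]).as_matrix(); print(np.degrees(np.arctan2(M[1,0],M[0,0])),M[:,2])
ims={n:get_image(n) for n in("scene","side","wrist")}
for n,im in ims.items():
    for l,z in(("nest",12),("slide_top",93),("fixture",0)):
        for r in mark_of(im,l)[:2]: print(n,l,round(r["p"],2),np.round(r["location"]),onz(im,r["location"],z).round(1))
im=ims["wrist"]; np.savez("w2.npz",**{k:np.array(v) for k,v in im.items()})
c=cv2.resize(im["color"],(800,500),interpolation=cv2.INTER_CUBIC); wire(im,FX,T(529.5,206.5,np.radians(1)),c,1.25,np.zeros(2),(255,0,0))
cv2.imwrite("pics/w2.png",c[:,:,::-1])
E
```

```text
14.95 [511.83361135  33.84794811 229.96564727] [ 0.045  0.25   1.867 -0.003  1.026  0.025] 24.231030667859386 [-0.40482569 -0.49583241 -3.28585931]
1.2125797418482591 [-0.0016384  -0.00301227 -0.99999412]
scene nest 0.95 [219. 384.] [534.9 214.4  12. ]
scene slide_top 0.7 [203. 322.] [558.2  53.   93. ]
scene fixture 0.63 [219. 382.] [526.5 209.1   0. ]
side nest 0.77 [198. 307.] [528.8 204.8  12. ]
side slide_top 0.5 [176. 296.] [498.7 218.   93. ]
side slide_top 0.45 [207. 316.] [543.2  54.4  93. ]
side fixture 0.66 [201. 308.] [531.6 202.7   0. ]
wrist nest 0.97 [  5. 338.] [532.7 203.   12. ]
wrist slide_top 0.83 [152. 355.] [548.8  60.8  93. ]
wrist slide_top 0.75 [242. 293.] [490.8 -32.   93. ]
wrist fixture 0.97 [ 11. 338.] [533.9 200.6   0. ]
```

View pics/w2.png

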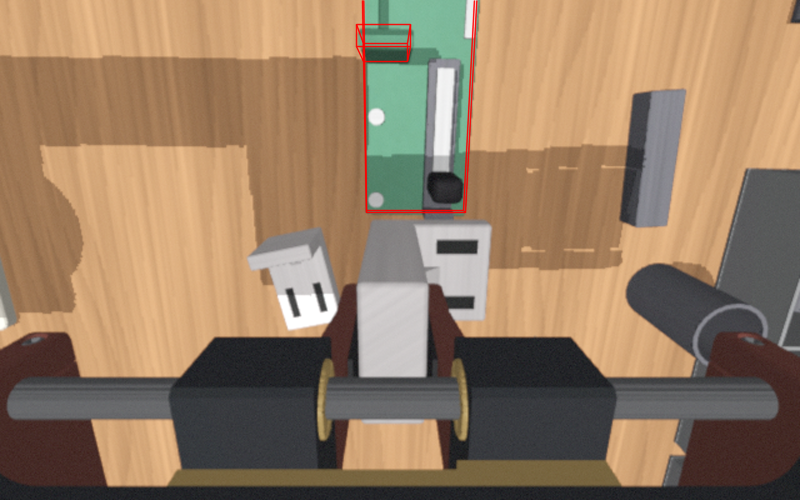

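The wireframe already sits well on the fixture in the wrist view: near end at rows 205–212, grip at (444, 187). Moving closer for a nest-level fit.

Emit:
move_arm([
  [0,75,0,0,0,0,10],
  [0,75,0,0,0,0,10],
  [0,75,0,0,0,0,10],
  [0,75,0,0,0,0,10],
  [0,75,0,0,0,0,10],
])

```text
t: 15.97
ee_pos: [512.7, 103.4, 229.6]
orientation: [3.136, 0.028, -0.002]
ft_force: [-0.0, 1.6, -2.7]
width: 23.8
```

```bash
python3 - <<'E'
from h import *
from scipy.spatial.transform import Rotation as R
o=get_obs(); print(o["t"],o["ee_pos"]); M=R.from_rotvec(o["orientation"]).as_matrix(); print(np.degrees(np.arctan2(M[1,0],M[0,0])),M[:,2])
im=get_image("wrist"); np.savez("w3.npz",**{k:np.array(v) for k,v in im.items()})
for l,z in(("nest",12),("slide_top",93),("fixture",0),("sole",174)):
    for r in mark_of(im,l)[:1]: print(l,round(r["p"],2),np.round(r["location"]),onz(im,r["location"],z).round(1))
# fit yaw/x from left & right green edges
x,y,yaw=529.5,206.5,np.radians(1)
c,of=crop(im,(330,120),240,180,1); c=cv2.resize(c,(800,600),interpolation=cv2.INTER_CUBIC)
wire(im,FX[:3],T(x,y,yaw),c,800/240,of,(255,0,0)); print(of)
cv2.imwrite("pics/w3.png",c[:,:,::-1])
E
```

```text
15.9667 [512.69908813 103.41359195 229.59306164]
1.005328096357027 [-0.00121658 -0.00536718 -0.99998486]
nest 0.72 [ 77. 332.] [530.1 204.7  12. ]
fixture 0.97 [ 80. 334.] [532.8 202.1   0. ]
sole 0.88 [248. 228.] [448.4  73.  174. ]
[210  30]
```

View pics/w3.png

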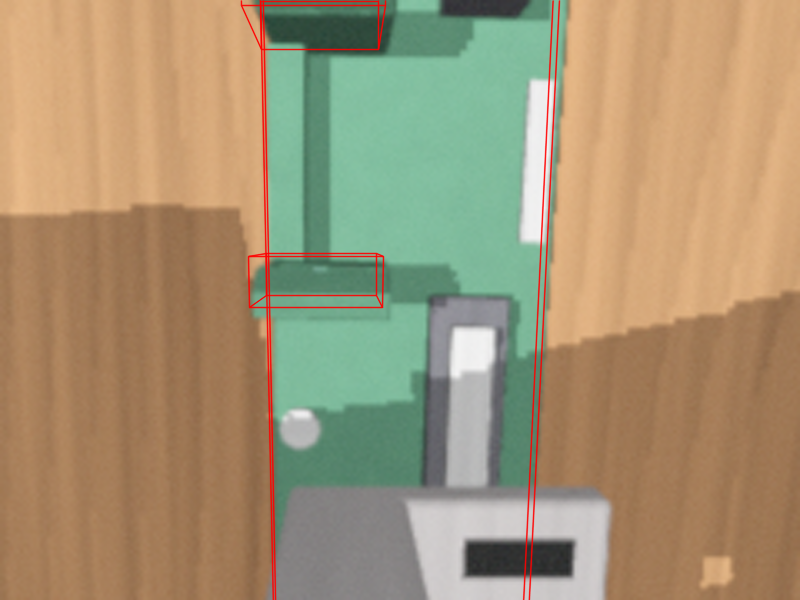

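```bash
python3 - <<'E'
from h import *
d=np.load("w3.npz"); im={k:d[k] for k in d}
def z(P): return ((proj(im,P)-[210,30]+.5)*800/240).round()
for p in((531,204,1.),(531,204,2.),(529.5,206.5,1.)):
    t=T(p[0],p[1],np.radians(p[2])); print(p)
    for n,q in dict(backstop_top_a=(-36,25,34),backstop_top_b=(-36,-25,34),bs_base=(-36,0,12),frontlip_a=(36,25,18),lip_b=(36,-25,18),base_r1=(48,70,12),base_r2=(48,-30,12),base_l1=(-48,30,12),base_l2=(-48,-90,12),bartip_l=(12,-58,41),bartip_r=(26,-58,41),cheekN_in80=(-10,-32,80),cheekN_in12=(-10,-32,12),cheekN_out80=(-10,-46,80),cheekN_out12=(-10,-46,12),cheekF_in12=(-10,32,12),cheekF_in80=(-10,32,80)).items(): print("  ",n,z(t([q]))[0])
# edge scans (crop coords): print colour transitions along chosen crop rows
c=cv2.resize(im["color"][30:210,210:450],(800,600),interpolation=cv2.INTER_LINEAR).astype(int)
for row in(120,200): print("row",row,[(x,c[row,x].tolist()) for x in list(range(296,344,6))+list(range(510,572,6))])
for col in(290,350,375): print("col",col,[(y,c[y,col].tolist()) for y in list(range(40,64,4))+list(range(250,326,5))])
E
```

```text
(531, 204, 1.0)
   backstop_top_a [301.  71.]
   backstop_top_b [302. 240.]
   bs_base [304. 162.]
   frontlip_a [526.  78.]
   lip_b [519. 240.]
   base_r1 [567. -73.]
   base_r2 [551. 255.]
   base_l1 [267.  64.]
   base_l2 [274. 428.]
   bartip_l [451. 346.]
   bartip_r [494. 346.]
   cheekN_in80 [388. 266.]
   cheekN_in12 [381. 261.]
   cheekN_out80 [388. 317.]
   cheekN_out12 [381. 303.]
   cheekF_in12 [383.  58.]
   cheekF_in80 [391.  16.]
(531, 204, 2.0)
   backstop_top_a [299.  73.]
   backstop_top_b [304. 242.]
   bs_base [304. 164.]
   frontlip_a [525.  76.]
   lip_b [520. 238.]
   base_r1 [564. -76.]
   base_r2 [552. 252.]
   base_l1 [265.  67.]
   base_l2 [278. 431.]
   bartip_l [454. 345.]
   bartip_r [497. 344.]
   cheekN_in80 [390. 266.]
   cheekN_in12 [383. 261.]
   cheekN_out80 [390. 317.]
   cheekN_out12 [383. 303.]
   cheekF_in12 [381.  58.]
   cheekF_in80 [389.  17.]
(529.5, 206.5, 1.0)
   backstop_top_a [296.  62.]
   backstop_top_b [298. 231.]
   bs_base [300. 154.]
   frontlip_a [522.  70.]
   lip_b [515. 232.]
   base_r1 [563. -82.]
   base_r2 [547. 247.]
   b
[... 2016 characters left out ...]
290, [84, 132, 108]), (295, [113, 169, 140]), (300, [115, 173, 145]), (305, [113, 171, 143]), (310, [113, 171, 142]), (315, [111, 169, 138]), (320, [118, 176, 146]), (325, [128, 188, 158])]
col 375 [(40, [47, 74, 60]), (44, [44, 72, 56]), (48, [44, 72, 58]), (52, [55, 86, 68]), (56, [92, 142, 115]), (60, [125, 186, 155]), (250, [129, 190, 159]), (255, [129, 190, 159]), (260, [103, 157, 129]), (265, [66, 104, 84]), (270, [85, 132, 106]), (275, [85, 130, 107]), (280, [83, 129, 105]), (285, [83, 129, 105]), (290, [85, 132, 107]), (295, [111, 168, 137]), (300, [115, 173, 142]), (305, [114, 172, 142]), (310, [114, 171, 142]), (315, [111, 169, 138]), (320, [118, 175, 146]), (325, [125, 186, 156])]
```

```bash
python3 - <<'E'
from h import *
d=np.load("w3.npz"); im={k:d[k] for k in d}
def z(P): return ((proj(im,P)-[210,30]+.5)*800/240).round(1)
c,s=np.cos(np.radians(1)),np.sin(np.radians(1))
for n,(a,b,h) in dict(topback=(-12,28,269.4),topfront=(12,28,269.4),toe_top=(52,28,188.4)).items(): print(n,z([[512.7+a*c-b*s,103.4+a*s+b*c,h]]))
f=lambda a,b:(531.4+a*c-b*s,204.4+a*s+b*c)
print("seated TCP xy",f(-20,0))
E
```

```text
topback [[259.  644.9]]
topfront [[454.9 644.9]]
toe_top [[620.3 493.3]]
seated TCP xy (np.float64(511.4030460968722), np.float64(204.05095187125434))
```

Emit:
move_arm([
  [0,35,0,0,0,0,10],
  [0,65,-5,0,0,0,10],
  [0,88,-25,0,0,0,10],
  [0,98,-50,0,0,0,10],
  [0,100,-63,0,0,0,10],
])

```text
t: 16.63
ee_pos: [512.1, 204.8, 164.8]
orientation: [3.136, 0.028, -0.004]
ft_force: [-0.6, -0.5, -3.4]
width: 24.0
```

Emit:
move_arm([
  [0,0,0,0,0,0,10],
  [0,0,0,0,0,0,10],
  [0,0,0,0,0,0,10],
])

```text
t: 16.88
ee_pos: [513.6, 203.2, 167.6]
orientation: [3.137, 0.025, 0.0]
ft_force: [0.2, -0.4, -3.1]
width: 24.0
```

```bash
python3 - <<'E'
from h import *
from scipy.spatial.transform import Rotation as R
o=get_obs(); p=o["ee_pos"]; print(o["t"],p,o["ft_force"]); M=R.from_rotvec(o["orientation"]).as_matrix(); yaw=np.arctan2(M[1,0],M[0,0]); print(np.degrees(yaw),M[:,2])
ims=[get_image("scene"),get_image("side"),get_image("wrist")]
e=np.array([np.cos(yaw),np.sin(yaw)]); sx,sy=p[:2]+20*e; base=Ts(sx,sy,yaw); tp=lambda P:base(P)+[0,0,p[2]-55.2]
out=[]
for i,c0,w in zip(ims,(proj(ims[0],[530,205,70])[0],proj(ims[1],[530,205,70])[0],(340,150)),(100,100,200)):
    c,of=crop(i,c0,w,w,1); c=cv2.resize(c,(400,400),interpolation=cv2.INTER_CUBIC)
    wire(i,PL,tp,c,400/w,of,(255,0,0)); wire(i,FX,T(532.5,204.5,np.radians(1)),c,400/w,of,(0,0,255)); out.append(c); print(of)
cv2.imwrite("pics/h4.png",np.vstack([np.hstack([out[0],out[1]])])[:,:,::-1]); cv2.imwrite("pics/h4w.png",cv2.resize(out[2],(600,600))[:,:,::-1])
E
```

```text
16.8833 [513.55680577 203.1819112  167.57806998] [ 0.19851881 -0.3846011  -3.14763715]
0.919237080832037 [ 1.88539780e-04 -4.64130687e-03 -9.99989211e-01]
[333 154]
[256 133]
[240  50]
```

View pics/h4.png

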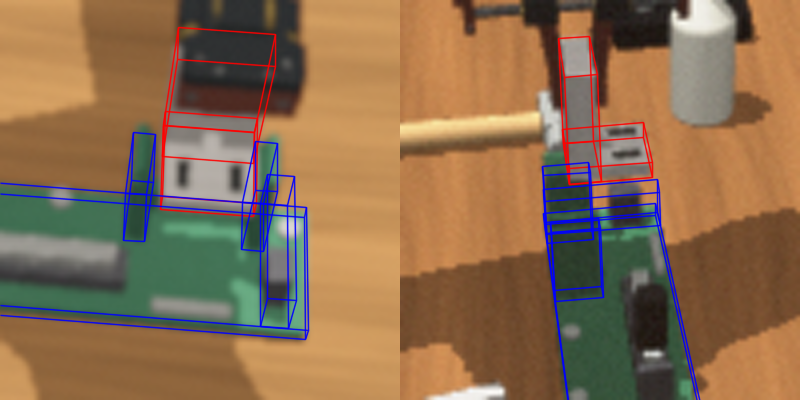

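View pics/h4w.png

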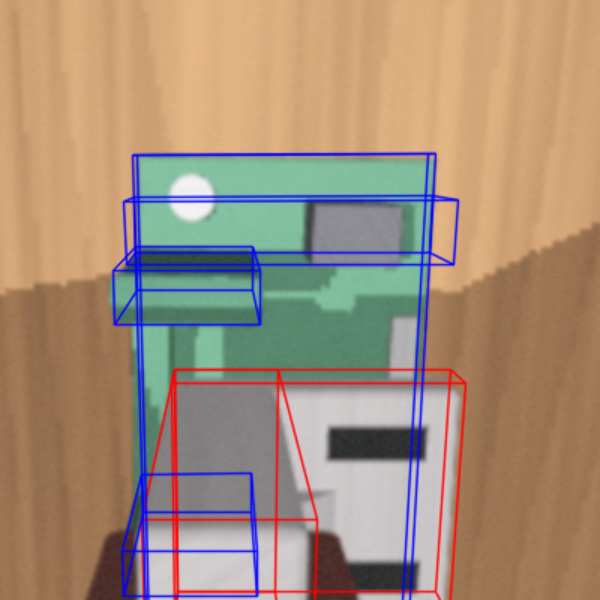

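Both views put the plate above the nest between the cheeks: cheeks in the scene view at (140, 185) and (262, 195), toe edge in the wrist view at (460, 390). A small y correction is needed, then I lower it with force checks.

Emit:
move_arm([
  [-1,2,-15,0,0,0,10],
  [-1,2,-30,0,0,0,10],
  [-1,2,-42,0,0,0,10],
  [-1,2,-50,0,0,0,10],
  [-1,2,-55,0,0,0,10],
])

```text
t: 17.45
ee_pos: [511.7, 205.3, 111.0]
orientation: [3.136, 0.026, -0.002]
ft_force: [-0.0, 0.5, -3.1]
width: 23.5
```

Emit:
move_arm([
  [0,0,-4,0,0,0,10],
  [0,0,-8,0,0,0,10],
  [0,0,-12,0,0,0,10],
  [0,0,-15,0,0,0,10],
  [0,0,-15,0,0,0,10],
])

```text
t: 17.87
ee_pos: [511.6, 205.5, 96.3]
orientation: [3.136, 0.026, -0.002]
ft_force: [-0.5, 0.0, -2.7]
width: 23.9
```

Emit:
move_arm([
  [0,0,-3,0,0,0,10],
  [0,0,-6,0,0,0,10],
  [0,0,-9,0,0,0,10],
  [0,0,-11,0,0,0,10],
  [0,0,-11,0,0,0,10],
])

```text
t: 18.28
ee_pos: [511.6, 205.5, 85.2]
orientation: [3.136, 0.026, -0.003]
ft_force: [0.4, 0.2, -2.5]
width: 23.6
```

Emit:
move_arm([
  [0,0,-2,0,0,0,10],
  [0,0,-4,0,0,0,10],
  [0,0,-6,0,0,0,10],
  [0,0,-8,0,0,0,10],
  [0,0,-8,0,0,0,10],
])

```text
t: 18.7
ee_pos: [511.6, 205.5, 77.3]
orientation: [3.136, 0.026, -0.002]
ft_force: [-0.2, -0.2, -2.7]
width: 24.1
```

Emit:
move_arm([
  [0,0,-2,0,0,0,10],
  [0,0,-4,0,0,0,10],
  [0,0,-5,0,0,0,10],
  [0,0,-6,0,0,0,10],
  [0,0,-6,0,0,0,10],
])

```text
t: 19.12
ee_pos: [511.7, 205.5, 71.5]
orientation: [3.136, 0.026, -0.002]
ft_force: [0.4, -0.2, -2.5]
width: 23.8
```

Emit:
move_arm([
  [0,0,-1,0,0,0,10],
  [0,0,-1,0,0,0,10],
  [0,0,-2,0,0,0,10],
  [0,0,-2,0,0,0,10],
  [0,0,-2,0,0,0,10],
])

```text
t: 19.53
ee_pos: [511.8, 205.6, 69.7]
orientation: [3.137, 0.026, -0.002]
ft_force: [-0.2, -0.8, -2.5]
width: 23.6
```

Emit:
move_arm([
  [0,0,-1,0,0,0,10],
  [0,0,-1,0,0,0,10],
  [0,0,-2,0,0,0,10],
  [0,0,-2,0,0,0,10],
  [0,0,-2,0,0,0,10],
])

```text
t: 19.95
ee_pos: [511.8, 205.6, 67.6]
orientation: [3.137, 0.026, -0.002]
ft_force: [1.0, -0.8, -2.9]
width: 24.2
```

Emit:
move_arm([
  [0,0,-0.5,0,0,0,10],
  [0,0,-1,0,0,0,10],
  [0,0,-1,0,0,0,10],
  [0,0,-1,0,0,0,10],
])

```text
t: 20.28
ee_pos: [511.9, 205.6, 67.1]
orientation: [3.137, 0.027, -0.001]
ft_force: [-2.9, -1.8, 4.6]
width: 24.1
```

Contact came at TCP z 67.1 against 67.2 expected, so the plate is on the nest floor. Releasing and rising.

Emit:
move_arm([
  [0,0,0,0,0,0,50],
  [0,0,0,0,0,0,50],
  [0,0,0,0,0,0,50],
  [0,0,0,0,0,0,50],
  [0,0,0,0,0,0,50],
])

```text
t: 20.7
ee_pos: [511.9, 205.6, 66.7]
orientation: [3.137, 0.026, -0.001]
ft_force: [-0.8, 0.3, -0.1]
width: 49.6
```

Emit:
move_arm([
  [0,0,5,0,0,0,50],
  [0,0,20,0,0,0,50],
  [0,0,50,0,0,0,50],
  [0,0,85,0,0,0,50],
  [0,0,120,0,0,0,50],
])

```text
t: 21.12
ee_pos: [511.2, 205.4, 187.8]
orientation: [3.136, 0.026, -0.004]
ft_force: [0.8, -0.1, -0.1]
width: 49.9
```

Emit:
move_arm([
  [0,-40,10,0,0,0,50],
  [5,-80,10,0,0,0,50],
  [10,-120,10,0,0,0,50],
  [10,-160,10,0,0,0,50],
  [10,-200,10,0,0,0,50],
])

```text
t: 21.53
ee_pos: [521.8, 3.9, 197.4]
orientation: [3.136, 0.027, 0.0]
ft_force: [-0.3, 1.1, 0.4]
width: 50.0
```

```bash
python3 - <<'E'
from h import *
o=get_obs(); print(o["t"],o["ee_pos"],o["width"],o["ft_force"])
ims=[get_image("scene"),get_image("side"),get_image("wrist")]
for im in ims:
    for l,z in(("slide_top",93),):
        for r in mark_of(im,l)[:2]: print(l,round(r["p"],2),np.round(r["location"]),onz(im,r["location"],z).round(1))
base=Ts(531.8,205.6,np.radians(1)); tp=lambda P:base(P)+[0,0,12]
out=[]
for i,c0,w in zip(ims[:2],(proj(ims[0],[530,170,50])[0],proj(ims[1],[530,170,50])[0]),(100,100)):
    c,of=crop(i,c0,w,w,1); c=cv2.resize(c,(400,400),interpolation=cv2.INTER_CUBIC); wire(i,PL,tp,c,400/w,of,(255,0,0)); out.append(c)
out.append(cv2.resize(ims[2]["color"],(640,400)))
h=np.hstack(out); cv2.imwrite("pics/seat.png",cv2.resize(h,(798,int(400*798/h.shape[1])),interpolation=cv2.INTER_AREA)[:,:,::-1])
E
```

```text
21.5333 [521.83864922   3.93555166 197.42295637] 49.961747261230876 [-0.28577094  1.12484476  0.44904895]
slide_top 0.95 [203. 327.] [557.1  65.1  93. ]
slide_top 0.62 [206. 318.] [550.7  60.   93. ]
slide_top 0.85 [122. 350.] [549.6  60.7  93. ]
```

View pics/seat.png

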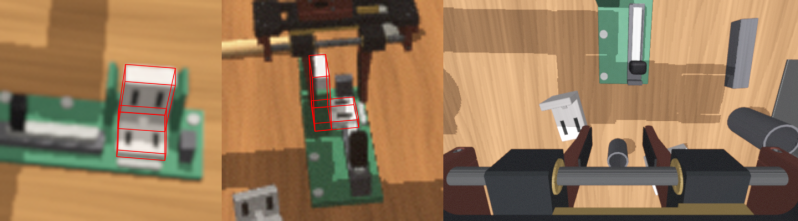

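The plate is seated: its overlay matches in both fixed views, upright between the cheeks and toe outwards. Grip measured near (551.5, 61). I'll push it from behind with closed fingers.

Emit:
move_arm([
  [15,12,0,0,0,0,0],
  [30,25,-30,0,0,0,0],
  [31,26,-60,0,0,0,0],
  [31,26,-85,0,0,0,0],
  [31,26,-90,0,0,0,0],
])

```text
t: 22.25
ee_pos: [550.2, 33.6, 102.9]
orientation: [3.136, 0.031, -0.012]
ft_force: [-1.2, -0.1, -0.2]
width: 20.1
```

Emit:
move_arm([
  [0,0,-15,0,0,0,0],
  [0,0,-30,0,0,0,0],
  [0,0,-40,0,0,0,0],
  [0,0,-42,0,0,0,0],
  [0,0,-42,0,0,0,0],
])

```text
t: 22.67
ee_pos: [552.7, 32.2, 64.7]
orientation: [3.137, 0.028, -0.003]
ft_force: [0.2, 0.2, -0.4]
width: 0.4
```

Emit:
move_arm([
  [0,3,0,0,0,0,0],
  [0,7,0,0,0,0,0],
  [0,11,0,0,0,0,0],
  [0,15,0,0,0,0,0],
  [0,19,0,0,0,0,0],
])

```text
t: 23.08
ee_pos: [553.5, 50.9, 65.4]
orientation: [3.136, 0.026, 0.001]
ft_force: [0.6, -3.2, 2.4]
width: 0.3
```

Emit:
move_arm([
  [0,6,0,0,0,0,0],
  [0,12,0,0,0,0,0],
  [0,18,0,0,0,0,0],
  [0,24,0,0,0,0,0],
  [-0.5,30,0,0,0,0,0],
])

```text
t: 23.5
ee_pos: [552.6, 81.3, 64.7]
orientation: [3.137, 0.027, -0.001]
ft_force: [2.1, -3.1, 1.3]
width: 0.5
```

Emit:
move_arm([
  [0,6,0,0,0,0,0],
  [0,12,0,0,0,0,0],
  [0,18,0,0,0,0,0],
  [0,24,0,0,0,0,0],
  [-0.5,30,0,0,0,0,0],
])

```text
t: 23.92
ee_pos: [551.9, 111.2, 64.6]
orientation: [3.137, 0.026, -0.001]
ft_force: [2.1, -2.0, 0.8]
width: 0.3
```

Emit:
move_arm([
  [0,4,0,0,0,0,0],
  [0,8,0,0,0,0,0],
  [0,12,0,0,0,0,0],
  [0,15,0,0,0,0,0],
  [0,17,0,0,0,0,0],
])

```text
t: 24.33
ee_pos: [551.7, 127.9, 64.6]
orientation: [3.136, 0.027, -0.002]
ft_force: [2.1, -2.9, -0.1]
width: 0.6
```

Emit:
move_arm([
  [0,1,0,0,0,0,0],
  [0,2,0,0,0,0,0],
  [0,3,0,0,0,0,0],
  [0,4,0,0,0,0,0],
  [0,5,0,0,0,0,0],
])

```text
t: 24.75
ee_pos: [551.7, 132.5, 64.6]
orientation: [3.136, 0.026, -0.002]
ft_force: [0.4, -1.9, 0.6]
width: 0.5
```

Emit:
move_arm([
  [0,0.5,0,0,0,0,0],
  [0,1,0,0,0,0,0],
  [0,1.5,0,0,0,0,0],
  [0,2,0,0,0,0,0],
])

```text
t: 25.08
ee_pos: [551.7, 133.2, 64.7]
orientation: [3.134, 0.027, -0.002]
ft_force: [1.7, -13.0, 0.5]
width: 0.6
```

The end stop shows: -13 N at TCP y 133.2, against about 134 expected. One more light push to confirm, then back off.

Emit:
move_arm([
  [0,0.5,0,0,0,0,0],
  [0,1,0,0,0,0,0],
  [0,1,0,0,0,0,0],
])

```text
t: 25.33
ee_pos: [551.6, 133.2, 64.7]
orientation: [3.133, 0.027, -0.003]
ft_force: [2.3, -16.6, 2.1]
width: 0.8
```

Emit:
move_arm([
  [0,-5,0,0,0,0,0],
  [0,-15,0,0,0,0,0],
  [0,-25,10,0,0,0,0],
  [0,-30,40,0,0,0,0],
  [0,-35,75,0,0,0,0],
])

```text
t: 25.75
ee_pos: [549.9, 99.5, 139.1]
orientation: [3.136, 0.026, -0.009]
ft_force: [0.3, 0.1, -0.4]
width: 0.8
```

Emit:
move_arm([
  [0,-35,30,0,0,0,0],
  [0,-70,60,0,0,0,0],
  [0,-110,80,0,0,0,0],
  [0,-150,80,0,0,0,0],
  [0,-190,80,0,0,0,0],
])

```text
t: 26.17
ee_pos: [552.5, -84.1, 222.8]
orientation: [3.136, 0.028, 0.006]
ft_force: [0.4, -0.0, -1.4]
width: 0.5
```

```bash
python3 - <<'E'
from h import *
o=get_obs(); print(o["t"],o["ee_pos"],o["width"],o["ft_force"])
ims=[get_image("scene"),get_image("side")]
for im in ims:
    for r in mark_of(im,"slide_top")[:2]: print(round(r["p"],2),np.round(r["location"]),onz(im,r["location"],93).round(1))
base=Ts(531.8,205.6,np.radians(1)); tp=lambda P:base(P)+[0,0,12]; FT=T(531.8,204.5,np.radians(1))
G=[box(7,31,-60,-40,41,93),box(12,26,-60,42,29,41)]; out=[]
for i,c0,w in zip(ims,(proj(ims[0],[530,170,50])[0],proj(ims[1],[530,170,50])[0]),(100,100)):
    c,of=crop(i,c0,w,w,1); c=cv2.resize(c,(400,400),interpolation=cv2.INTER_CUBIC); k=c.copy(); wire(i,PL,tp,k,4,of,(255,0,0)); wire(i,G,FT,k,4,of,(0,0,255)); out.append(np.vstack([c,k])[:,:])
cv2.imwrite("pics/fin.png",cv2.resize(np.hstack(out),(600,600),interpolation=cv2.INTER_AREA)[:,:,::-1])
E
```

```text
26.1667 [552.51558844 -84.1078416  222.78252042] 0.45826958256019373 [ 0.36427706 -0.04583863 -1.41482706]
0.9 [203. 363.] [547.4 152.2  93. ]
0.55 [187. 313.] [544.5 153.6  93. ]
```

View pics/fin.png

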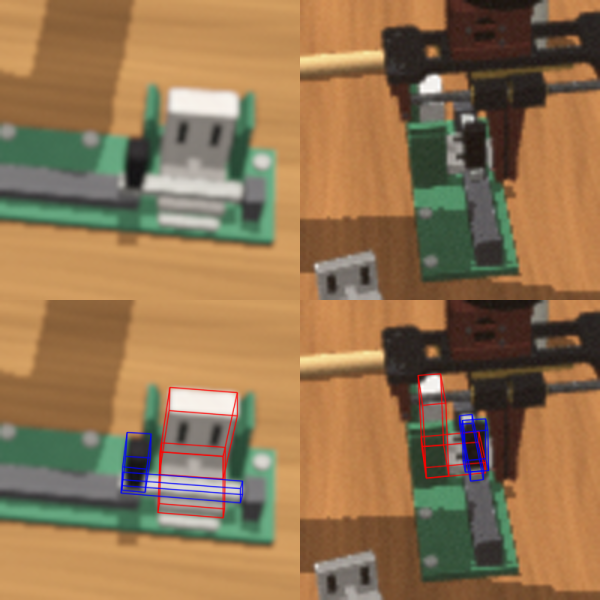

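The grip and bar overlay at the locked position matches: the bar tip is against the stop block in the scene view at (243, 190), across the foot. The plate is upright in the nest and the arm is clear. Handing in.

```bash
python3 -c "
from workcell import close_job; print(close_job())"
```

```text
the job is handed in; nothing more can be done
None
```

The plate is locked in the green fixture, and I handed the job in at about 26 s of the 67 s allowed; no verdict was reported.

- **Standing:** I took the rightmost plate by its sides, stood it on its foot on the bench and let go. The model overlay matched the free-standing plate in all three cameras.
- **Nest:** I gripped it again from above across its thickness and lowered it in small steps. It touched the nest floor at TCP height 67.1 mm (67.2 expected) with only a few newtons, and I released it there.
- **Slide:** I pushed the grip from behind with closed fingers until it stopped. The force rose to about 17 N with no further movement.
- **Last checks:** The two fixed cameras put the grip at y of about 152 to 154 mm, where about 154.5 mm is expected when locked. The bar lies across the foot with its tip at the stop block. The arm was clear and the bystanders were not approached.
- **Disagreements:** The wrist camera read the held plate about 1.5 to 2 mm off the arm's own position, within its calibration. In the side view, the gripper hid part of the fixture in the final picture.

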